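# Nip a glued notepad in the padding press and ease it a quarter turn

## Robot

A 6-joint arm with a two-finger parallel gripper is mounted at the origin on the work surface. World frame = base frame: x ahead of the robot, y to its left, z up, the work surface at z = 0. Lengths are in m, angles in rad, forces in N, time in s.
With the tool pointing down it reaches from about 0.35 to 0.975 m from the base axis. Payload 7.1 kg.
Tool frame: the origin (TCP) lies at the centre of the arm's flange, where the gripper is bolted on; the fingertips stand 182 mm ahead of it and the grasp point (between the pads) lies 163 mm ahead of it; z points along the fingers, y is the direction in which the jaws open and shut (so a half turn about z gives the same grasp; the last joint's range is limited). The gripper opens to 88 mm and grips with 3 to 60 N. Pads are 20 mm wide; open, the fingers measure 115 mm over their backs; the gripper's body (75 mm by 178 mm) begins 61 mm behind the grasp point.
Start: joints at [1.316, 0.423, 1.63, -0, 1.089, -0.019], TCP at [0.146, 0.608, 0.405] pointing down, gripper open.
Joint ranges: [-3, 3], [-0.9, 2.11], [0.09, 2.58], [-1.31, 4.45], [0.11, 2.69], [-2.54, 2.54]. Speed limits (rad/s): [2.39, 2.39, 3.01, 3.14, 3.14, 3.14].

## Interface

Orientations are given as a 3x3 rotation matrix whose columns are the frame's x, y, z axes.
In Python, from rig import bot gives the robot as it stands.
- The arm moves only by the tool apply_moves, never from a script. Its argument "plan" is a list that holds one entry, the list of rows, each a list of 5 numbers: the finger opening in m, from 0 to 0.0878, then the shift along the tool's x, y, z in m, then the turn about the tool's z in degrees. A call has 1 to 10 rows; each row is the pose to reach, as a shift and turn from the pose commanded when the call began, along the tool's axes at that moment; what a row does not reach only later rows make up. A row lasts 1/12 s, in which the tool goes at most 41.7 mm and 7.16 degrees, less where a joint would pass 70% of its speed; a pose out of reach is approached as far as the arm can. A call with a gripper value outside its range is refused whole. The fingers move at their own pace and stop on an object; "newtons" is the grip in N (left out, the last holds). Time passes only in rows, so rows that repeat a pose let the fingers close. It gives the time, the measured TCP pose, the force and the opening at its end, in the units of the state.
- bot.state(): the state, without advancing time (a new reading comes with each control period).
- bot.read_camera(name): name is "side" or "top"; returns a dict with "image" (384x512x3 uint8, blue, green, red), "mtx" (3x3 intrinsics, pixels), "view" (4x4, takes a point from world to camera coordinates). Camera axes: x right, y down, z forward; pixel columns grow to the right and rows downward; lengths in m; the calibration is good to about 2 mm. A picture is of the moment at which its call begins. There is no depth.
- bot.sign_off(): hands the job in, once; it reports no verdict.
The state is a dict: "t": time; "qpos": joint angles; "qd": joint speeds; "effort": joint torques, N m; "eef_pos": TCP position; "ee_rot": TCP orientation; "ft_force": force on the tool from outside, world axes, zero at the start; "torque": the same for the moment, N m; "finger_gap": opening from 0.0 (shut) to 1.0 (fully open).
Only numpy, scipy, OpenCV 4.12 (cv2) and the standard library are available. Lean on these libraries where they do the work, as an engineer would, in place of code of your own. Each camera call takes 0.05 s, during which the arm holds its last target.

## Task

Squeeze the freshly glued paper pad in the little desk press: wind the handwheel clockwise by its crank knob, several turns if need be, until the screw is firmly up against its stop (plate hard down on the pad), without forcing it. Then back the wheel off a quarter turn so that the screw's foot stands clear of the plate, and let go. Leave the mug, glue bottle and mouse alone.

Things in the scene. Friction and masses are not known exactly. Their poses are not given: they have to be found in the camera images.
- wheel_centre (a point): On the upright axis of the bare-metal handwheel on top of the press, level with point knob. Rim radius 58 mm, rim and hub tops 208 mm above the desk, three spokes; nothing above it. Turns in place; clockwise from above lowers the screw 16 mm a turn (a quarter turn: 4 mm). The stop comes 1.6 to 3 turns from the start, depending on the unknown pad thickness: it must be felt.
- knob (a point): Grip centre, 236 mm above the desk, of the crank knob: upright black round handle, 20 mm diameter, from 208 to 255 mm, on the rim 58 mm from the axis. Spins freely on its pin, so it can be held with an unchanging hand direction all round. Running drag about 2 N at the knob; at the stop it stiffens sharply: 8 to 12 N along the rim for 0.1 s is firm, over 30 N is forcing.
- ram: The screw's steel foot, a disc 44 mm in diameter, under the crossbar on the wheel's axis; origin at the centre of its underside, z up. Goes down as the wheel turns clockwise; it pushes the plate but does not pull it up.
- plate: Steel pressure plate 130 x 170 x 12 mm, guided on the two columns below the foot; origin at the centre of its top face, z up. Friction keeps it where it was pushed. It starts 9 mm or more below the foot and 10 to 28 mm above the pad. The foot meets it (under 1 N extra at the knob), pushes it down and stops once it is hard on the pad.
- press: Base of the press, a grey slab 200 x 290 x 30 mm fixed to the desk; origin at the centre of its underside, z up. Its y axis runs along the crossbar (262 x 45 mm, top at 185 mm) and through the two columns at y = +-108 mm, 22 mm in diameter.
- mug: White mug, 80 mm across, 95 mm tall, standing beside the press; origin at the centre of its underside. Bystander.
- glue: White glue bottle, 52 mm across, 130 mm tall, on the other side of the press; origin at the centre of its underside. Bystander.
- mouse: Black computer mouse, 105 x 60 mm, 32 mm tall; origin at the centre of its underside. Bystander.

How it is judged:
On the way, in this order (a step that is already met when the one before it is completed fails the run):
1. the screw is wound firmly against its stop: its foot presses the plate on the pad with more than 100 N (about 7 N at the knob) (contact force between ram and plate above 100 N), for 0.1 s.
2. then it is backed off a quarter turn: the foot is 2.8 to 5.2 mm above the plate (z of ram in the frame of plate between 0.0028 and 0.0052 m), for 0.2 s.
At the end, for the whole second after the job is handed in: After the firm stop, the screw is backed off a quarter turn and at rest: its foot is 4 mm above the plate, within 1.2 mm (a quarter turn within about 27 degrees) (all of step 2 and linear speed of each of ram, plate below 0.002 m/s); the robot touches nothing.
It fails at once if the screw is forced: it presses on the plate with more than 650 N (over 30 N at the knob) (contact force between ram and plate above 650 N).
It fails at once if the mug is pushed away or toppled (moved over 30 mm or tilted over 0.3 rad) (distance of mug from where it was at the start of the episode above 0.03 m or angle between mug's own z axis and vertical above 0.3 rad).
It fails at once if the glue is pushed away or toppled (moved over 30 mm or tilted over 0.3 rad) (distance of glue from where it was at the start of the episode above 0.03 m or angle between glue's own z axis and vertical above 0.3 rad).
It fails at once if the mouse is pushed away or toppled (moved over 30 mm or tilted over 0.3 rad) (distance of mouse from where it was at the start of the episode above 0.03 m or angle between mouse's own z axis and vertical above 0.3 rad).
It also fails if it takes over 69 s, if anything falls off the work surface, if the arm or the gripper's body presses on something with over 40 N, if the wrist force passes 120 N, or if a joint passes its speed limit or range.

## Working session

There is one attempt and no reset: what is moved stays moved. The work goes in short steps, Python scripts to look and compute and a tool call to move; the robot and the scene stay as the last step left them, time stands still between calls to the robot, and variables do not carry over. Pictures are saved under pics/ and viewed, and the job is handed in when it is done.

Besides the shell and the picture viewer there is one more tool, called after "Request:" as a command line: name --argument value ..., lists and objects as JSON in quotes. apply_moves: Moves the arm, as the interface text tells. Its arguments: {"type":"object","properties":{"plan":{"type":"array"},"newtons":{"type":"number"}},"required":["plan"]}

```bash
mkdir -p pics
python3 - <<'E'
from rig import bot
import cv2,numpy as np
for n in("side","top"):
    c=bot.read_camera(n); cv2.imwrite(f"pics/{n}0.png",c["image"]); np.savez(n+".npz",m=c["mtx"],v=c["view"]); print(n,c["mtx"].round(1).tolist(),c["view"].round(4).tolist())
s=bot.state(); print({k:np.round(v,4).tolist() for k,v in s.items()})
E
```

```text
side [[461.3, 0.0, 251.5], [0.0, 461.3, 189.6], [0.0, 0.0, 1.0]] [[0.8823, -0.4702, 0.0187, -0.482], [-0.2458, -0.4944, -0.8337, 0.3139], [0.4013, 0.7311, -0.5518, 1.0907], [0.0, 0.0, 0.0, 1.0]]
top [[498.1, 0.0, 259.3], [0.0, 498.1, 198.8], [0.0, 0.0, 1.0]] [[-0.0073, -0.9999, -0.0103, 0.0802], [-0.9933, 0.0084, -0.115, 0.628], [0.115, 0.0094, -0.9933, 1.3487], [0.0, 0.0, 0.0, 1.0]]
{'t': 0.1, 'qpos': [1.316, 0.4237, 1.6306, -0.0, 1.0886, -0.019], 'qd': [-0.0015, -0.0016, -0.0019, 0.0, -0.0003, -0.0024], 'effort': [-0.0008, -54.5612, -27.4325, 0.0645, 0.0188, -0.0], 'eef_pos': [0.1459, 0.6075, 0.404], 'ee_rot': [[-0.9723, 0.2337, -0.0003], [0.2337, 0.9723, -0.0013], [0.0, -0.0013, -1.0]], 'ft_force': [0.2938, -0.6895, 0.0185], 'torque': [0.0393, 0.0006, 0.0228], 'finger_gap': 0.9994}
```

View pics/side0.png

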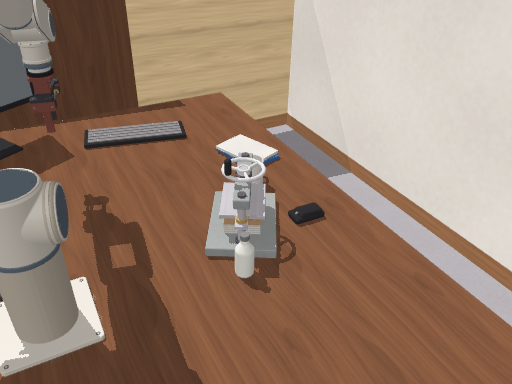

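View pics/top0.png

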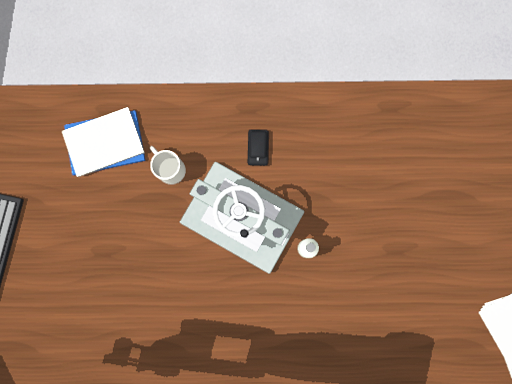

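The press is at about (240,215) in the top view, with the mug to its upper left, the glue to its lower right and the mouse above it. I'll enlarge both views to read off the knob and hub.

Run:
```python
import cv2
a=cv2.imread("pics/top0.png")[165:265,170:290]; cv2.imwrite("pics/t1.png",cv2.resize(a,None,fx=6,fy=6,interpolation=2))
a=cv2.imread("pics/side0.png")[140:240,190:310]; cv2.imwrite("pics/s1.png",cv2.resize(a,None,fx=6,fy=6,interpolation=2))
```

```text
(no output)
```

View pics/t1.png

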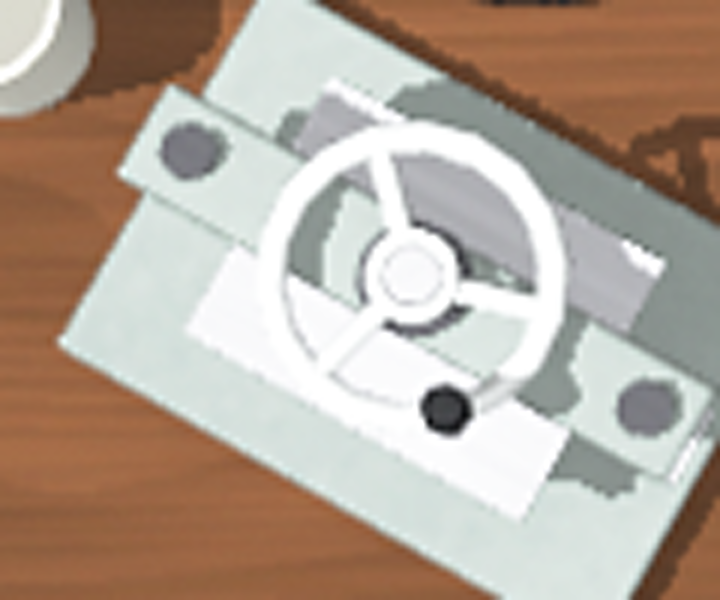

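View pics/s1.png

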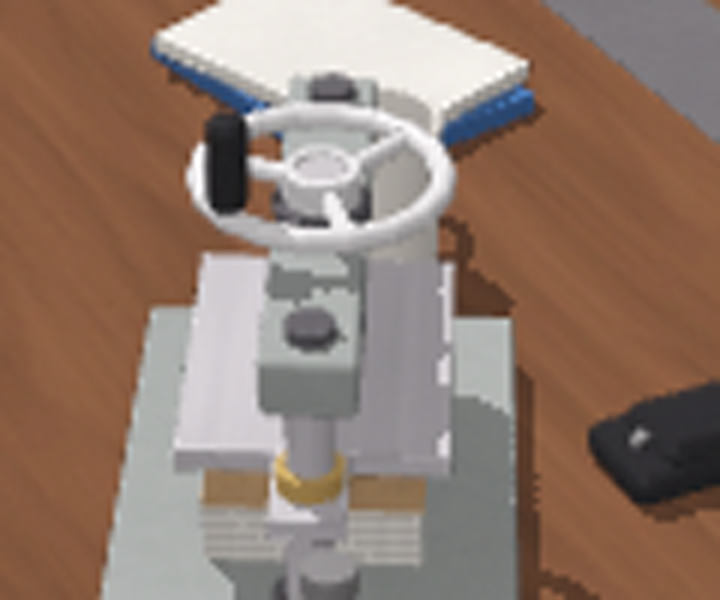

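Top crop: hub at about (411,275), black knob at (446,410). Side crop: hub at (321,168), knob spanning (227,113) to (227,213). Now I'll convert these to positions.

```bash
cat > h.py <<'E'
import numpy as np,cv2
from scipy.spatial.transform import Rotation
C={n:np.load(n+".npz") for n in("side","top")}
def ray(n,u,v,z):
    m,V=C[n]["m"],C[n]["v"]; R,t=V[:3,:3],V[:3,3]
    d=R.T@np.linalg.inv(m)@[u,v,1]; o=-R.T@t
    return o+d*(z-o[2])/d[2]
def proj(n,p):
    m,V=C[n]["m"],C[n]["v"]; q=m@(V[:3,:3]@p+V[:3,3]); return q[:2]/q[2]
def crop(X,Y,x0,y0,f=6): return x0+(X+.5)/f-.5, y0+(Y+.5)/f-.5
E
python3 - <<'E'
from h import *
T=lambda X,Y,z:ray("top",*crop(X,Y,170,165),z).round(4)
S=lambda X,Y,z:ray("side",*crop(X,Y,190,140),z).round(4)
print("hub",T(411,275,.208),S(321,165,.208))
print("rim",T(412,271,.204),S(322,175,.204))
print("knob",T(447,408,.25),S(227,163,.2315))
# colum tops and crossbar, z=.185..
a,b=T(193,151,.19),T(650,407,.19);print(a,b,(a+b)/2,np.linalg.norm(a-b),np.degrees(np.arctan2(*(a-b)[1::-1])))
for n,p in (("mug",(168,165)),("glue",(308,248)),("mouse",(258,147))): print(n,ray("top",*p,.06).round(3))
E
```

```text
hub [0.5809 0.1253 0.208 ] [0.5807 0.1235 0.208 ]
rim [0.5829 0.1251 0.204 ] [0.5801 0.1211 0.204 ]
knob [0.525  0.1092 0.25  ] [0.5251 0.1089 0.2315]
[0.6348 0.2163 0.19  ] [0.5276 0.0287 0.19  ] [0.5812 0.1225 0.19  ] 0.21606850765440117 60.25511870305776
mug [0.722 0.326 0.06 ]
glue [ 0.491 -0.056  0.06 ]
mouse [0.77  0.078 0.06 ]
```

Request:
apply_moves --plan '[[[0.0878,-0.04,-0.03,-0.03,0],[0.0878,-0.07,-0.055,-0.06,0],[0.0878,-0.1,-0.08,-0.06,0],[0.0878,-0.13,-0.105,-0.06,0],[0.0878,-0.16,-0.13,-0.06,0],[0.0878,-0.19,-0.155,-0.06,0],[0.0878,-0.22,-0.18,-0.06,0],[0.0878,-0.25,-0.205,-0.06,0],[0.0878,-0.28,-0.23,-0.06,0],[0.0878,-0.28,-0.23,-0.06,0]]]' --newtons 20

```text
t: 0.93
eef_pos: [0.3671, 0.3143, 0.4645]
ee_rot: [[-0.971, 0.238, 0.001], [0.238, 0.971, -0.002], [-0.001, -0.002, -1.0]]
ft_force: [-0.5, -0.1, -0.3]
finger_gap: 0.993
```

Request:
apply_moves --plan '[[[0.0878,-0.03,-0.025,0,0],[0.0878,-0.06,-0.05,0,0],[0.0878,-0.09,-0.075,0,0],[0.0878,-0.12,-0.1,0,0],[0.0878,-0.15,-0.125,0,0],[0.0878,-0.18,-0.15,0,0],[0.0878,-0.2,-0.165,0,0],[0.0878,-0.205,-0.167,0,0],[0.0878,-0.205,-0.167,0,0],[0.0878,-0.205,-0.167,0,0]]]'

```text
t: 1.77
eef_pos: [0.5244, 0.1089, 0.4642]
ee_rot: [[-0.972, 0.234, -0.001], [0.234, 0.972, 0.0], [0.001, -0.0, -1.0]]
ft_force: [-0.2, 1.2, -0.1]
finger_gap: 1.001
```

Run:
```python
from rig import bot
import cv2,numpy as np
for n in("side","top"):
    c=bot.read_camera(n); a=c["image"]
    a=a[140:240,190:310] if n=="side" else a[165:265,170:290]
    cv2.imwrite(f"pics/{n}2.png",cv2.resize(a,None,fx=5,fy=5,interpolation=2))
s=bot.state(); print({k:np.round(v,4).tolist() for k,v in s.items()})
```

```text
{'t': 1.8667, 'qpos': [0.1837, 0.2234, 1.7697, 0.0004, 1.1494, -1.1528], 'qd': [0.0055, -0.0058, 0.0014, -0.0012, 0.0002, -0.0019], 'effort': [-0.5966, -42.8158, -28.6629, -0.005, 0.0633, 0.0086], 'eef_pos': [0.524, 0.1095, 0.4645], 'ee_rot': [[-0.9726, 0.2323, -0.0009], [0.2323, 0.9726, 0.0002], [0.0009, -0.0, -1.0]], 'ft_force': [0.3175, 0.73, 0.0989], 'torque': [-0.0769, 0.0198, -0.0106], 'finger_gap': 0.9965}
```

View pics/side2.png

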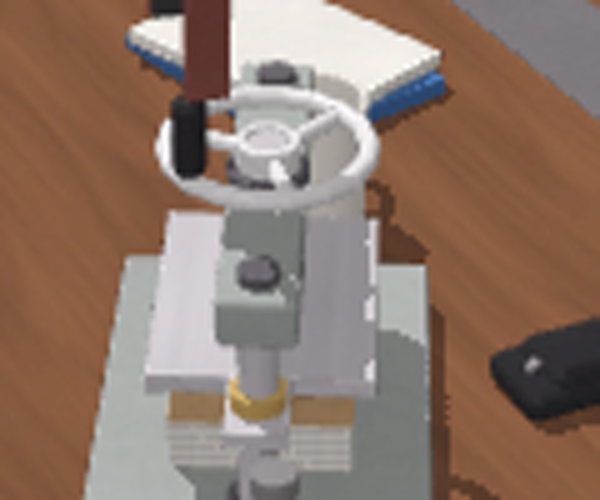

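The near finger hangs directly above and behind the knob, as expected. Next I descend and grip.

Request:
apply_moves --plan '[[[0.0878,0,0,0.02,0],[0.0878,0,0,0.04,0],[0.0878,0,0,0.06,0],[0.0878,0,0,0.064,0],[0.0878,0,0,0.064,0],[0.03,0,0,0.064,0],[0.01,0,0,0.064,0],[0.01,0,0,0.064,0],[0.01,0,0,0.064,0],[0.01,0,0,0.064,0]]]' --newtons 20

```text
t: 2.7
eef_pos: [0.5249, 0.1084, 0.4013]
ee_rot: [[-0.972, 0.234, 0.001], [0.234, 0.972, 0.0], [-0.001, 0.0, -1.0]]
ft_force: [-0.4, -0.2, -0.3]
finger_gap: 0.661
```

Request:
apply_moves --plan '[[[0.01,0,0,0,0],[0.01,0,0,0,0],[0.01,0,0,0,0],[0.01,0,0,0,0]]]'

```text
t: 3.03
eef_pos: [0.5248, 0.1083, 0.4007]
ee_rot: [[-0.972, 0.234, -0.0], [0.234, 0.972, -0.0], [0.0, -0.0, -1.0]]
ft_force: [0.7, 0.6, 0.4]
finger_gap: 0.352
```

Run:
```python
from rig import bot
import cv2,numpy as np
for n in("side","top"):
    c=bot.read_camera(n); a=c["image"]
    a=a[120:240,190:310] if n=="side" else a[165:265,170:290]
    cv2.imwrite(f"pics/{n}3.png",cv2.resize(a,None,fx=5,fy=5,interpolation=2))
s=bot.state(); print({k:np.round(v,4).tolist() for k,v in s.items()})
```

```text
{'t': 3.1333, 'qpos': [0.1814, 0.2981, 1.8304, -0.0, 1.0132, -1.1536], 'qd': [0.0004, 0.0004, 0.0002, -0.0005, 0.0003, 0.0005], 'effort': [-0.0043, -45.1114, -25.7366, 0.0136, 0.074, 0.0002], 'eef_pos': [0.5248, 0.1083, 0.4006], 'ee_rot': [[-0.9723, 0.2337, -0.0001], [0.2337, 0.9723, -0.0], [0.0001, -0.0, -1.0]], 'ft_force': [-0.0318, -0.2861, 0.6973], 'torque': [-0.0135, 0.0339, -0.0649], 'finger_gap': 0.2629}
```

View pics/side3.png

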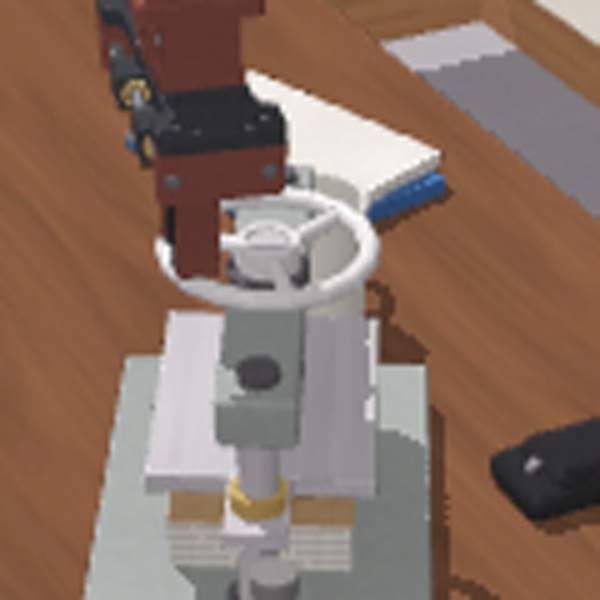

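Request:
apply_moves --plan '[[[0.01,0,0,0,0],[0.01,0,0,0,0],[0.01,0,0,0,0]]]'

```text
t: 3.38
eef_pos: [0.5249, 0.1084, 0.4007]
ee_rot: [[-0.972, 0.234, 0.0], [0.234, 0.972, 0.0], [-0.0, 0.0, -1.0]]
ft_force: [0.7, 0.5, -0.6]
finger_gap: 0.23
```

```bash
cat > plan.py <<'E'
import sys,numpy as np
# usage: plan.py cx cy px py th0 step n ; p = commanded pos now
cx,cy,px,py,th,st,n=map(float,sys.argv[1:8])
R=np.array([[-.9723,.2337],[.2337,.9723]])
o=[]
for i in range(int(n)):
    th+=st; t=np.radians(th)
    p=np.array([cx+.058*np.cos(t),cy+.058*np.sin(t)]); d=(R.T@(p-[px,py])).round(4); o.append([0.01,*d.tolist(),0,0])
print(o); print("end cmd",(np.array([px,py])+R@d).round(4),"th",th)
E
python3 - <<'E'
from rig import bot
import numpy as np
s=bot.state(); print({k:np.round(s[k],4).tolist() for k in("t","eef_pos","ft_force","finger_gap")})
E
python3 plan.py .581 .124 .5248 .1083 195.6 -6 10
```

```text
{'t': 3.3833, 'eef_pos': [0.5249, 0.1084, 0.4007], 'ft_force': [0.6652, 0.4867, -0.6119], 'finger_gap': 0.2298}
[[0.01, 0.0024, 0.0056, 0, 0], [0.01, 0.0045, 0.0113, 0, 0], [0.01, 0.0059, 0.0172, 0, 0], [0.01, 0.0068, 0.0232, 0, 0], [0.01, 0.007, 0.0293, 0, 0], [0.01, 0.0066, 0.0354, 0, 0], [0.01, 0.0056, 0.0413, 0, 0], [0.01, 0.0039, 0.0472, 0, 0], [0.01, 0.0016, 0.0528, 0, 0], [0.01, -0.0012, 0.0582, 0, 0]]
end cmd [0.5396 0.1646] th 135.6
```

Request:
apply_moves --plan '[[[0.01,0.0024,0.0056,0,0],[0.01,0.0045,0.0113,0,0],[0.01,0.0059,0.0172,0,0],[0.01,0.0068,0.0232,0,0],[0.01,0.007,0.0293,0,0],[0.01,0.0066,0.0354,0,0],[0.01,0.0056,0.0413,0,0],[0.01,0.0039,0.0472,0,0],[0.01,0.0016,0.0528,0,0],[0.01,-0.0012,0.0582,0,0]]]' --newtons 25

```text
t: 4.22
eef_pos: [0.54, 0.1651, 0.4007]
ee_rot: [[-0.972, 0.233, -0.0], [0.233, 0.972, -0.0], [-0.0, -0.0, -1.0]]
ft_force: [1.7, -5.7, -0.2]
finger_gap: 0.221
```

```bash
python3 plan.py .581 .124 .5396 .1646 135.6 -9 10
```

```text
[[0.01, -0.0052, 0.0074, 0, 0], [0.01, -0.0116, 0.0139, 0, 0], [0.01, -0.0189, 0.0193, 0, 0], [0.01, -0.027, 0.0235, 0, 0], [0.01, -0.0356, 0.0264, 0, 0], [0.01, -0.0446, 0.028, 0, 0], [0.01, -0.0537, 0.0281, 0, 0], [0.01, -0.0627, 0.0267, 0, 0], [0.01, -0.0714, 0.024, 0, 0], [0.01, -0.0795, 0.02, 0, 0]]
end cmd [0.6216 0.1655] th 45.599999999999994
```

Request:
apply_moves --plan '[[[0.01,-0.0052,0.0074,0,0],[0.01,-0.0116,0.0139,0,0],[0.01,-0.0189,0.0193,0,0],[0.01,-0.027,0.0235,0,0],[0.01,-0.0356,0.0264,0,0],[0.01,-0.0446,0.028,0,0],[0.01,-0.0537,0.0281,0,0],[0.01,-0.0627,0.0267,0,0],[0.01,-0.0714,0.024,0,0],[0.01,-0.0795,0.02,0,0]]]'

```text
t: 5.05
eef_pos: [0.6218, 0.1656, 0.4006]
ee_rot: [[-0.972, 0.234, -0.003], [0.234, 0.972, -0.0], [0.003, -0.001, -1.0]]
ft_force: [-7.1, -3.6, 4.8]
finger_gap: 0.221
```

```bash
python3 plan.py .581 .124 .6216 .1655 45.6 -9 10
```

```text
[[0.01, -0.0074, -0.0053, 0, 0], [0.01, -0.0139, -0.0117, 0, 0], [0.01, -0.0193, -0.019, 0, 0], [0.01, -0.0236, -0.0271, 0, 0], [0.01, -0.0265, -0.0357, 0, 0], [0.01, -0.028, -0.0447, 0, 0], [0.01, -0.0281, -0.0538, 0, 0], [0.01, -0.0268, -0.0628, 0, 0], [0.01, -0.024, -0.0715, 0, 0], [0.01, -0.02, -0.0796, 0, 0]]
end cmd [0.6224 0.0834] th -44.4
```

Request:
apply_moves --plan '[[[0.01,-0.0074,-0.0053,0,0],[0.01,-0.0139,-0.0117,0,0],[0.01,-0.0193,-0.019,0,0],[0.01,-0.0236,-0.0271,0,0],[0.01,-0.0265,-0.0357,0,0],[0.01,-0.028,-0.0447,0,0],[0.01,-0.0281,-0.0538,0,0],[0.01,-0.0268,-0.0628,0,0],[0.01,-0.024,-0.0715,0,0],[0.01,-0.02,-0.0796,0,0]]]'

```text
t: 5.88
eef_pos: [0.6221, 0.0828, 0.4007]
ee_rot: [[-0.972, 0.234, 0.001], [0.234, 0.972, 0.001], [-0.001, 0.001, -1.0]]
ft_force: [-2.5, 4.9, 1.2]
finger_gap: 0.228
```

```bash
python3 plan.py .581 .124 .6224 .0834 -44.4 -9 10
```

```text
[[0.01, 0.0052, -0.0074, 0, 0], [0.01, 0.0116, -0.0139, 0, 0], [0.01, 0.0189, -0.0193, 0, 0], [0.01, 0.027, -0.0235, 0, 0], [0.01, 0.0356, -0.0264, 0, 0], [0.01, 0.0446, -0.028, 0, 0], [0.01, 0.0537, -0.0281, 0, 0], [0.01, 0.0627, -0.0267, 0, 0], [0.01, 0.0714, -0.024, 0, 0], [0.01, 0.0795, -0.02, 0, 0]]
end cmd [0.5404 0.0825] th -134.4
```

Request:
apply_moves --plan '[[[0.01,0.0052,-0.0074,0,0],[0.01,0.0116,-0.0139,0,0],[0.01,0.0189,-0.0193,0,0],[0.01,0.027,-0.0235,0,0],[0.01,0.0356,-0.0264,0,0],[0.01,0.0446,-0.028,0,0],[0.01,0.0537,-0.0281,0,0],[0.01,0.0627,-0.0267,0,0],[0.01,0.0714,-0.024,0,0],[0.01,0.0795,-0.02,0,0]]]'

```text
t: 6.72
eef_pos: [0.5396, 0.0829, 0.4007]
ee_rot: [[-0.972, 0.234, 0.0], [0.234, 0.972, -0.001], [-0.0, -0.0, -1.0]]
ft_force: [4.0, 1.1, -4.2]
finger_gap: 0.222
```

```bash
python3 plan.py .581 .124 .5404 .0825 225.6 -9 10;python3 - <<'E'
from rig import bot
import cv2,numpy as np
for n in("side",):
    c=bot.read_camera(n); a=c["image"]
    a=a[120:240,190:310]
    cv2.imwrite(f"pics/{n}4.png",cv2.resize(a,None,fx=5,fy=5,interpolation=2))
s=bot.state(); print({k:np.round(s[k],4).tolist() for k in("t","eef_pos","ft_force","finger_gap")})
E
```

```text
[[0.01, 0.0074, 0.0053, 0, 0], [0.01, 0.0139, 0.0117, 0, 0], [0.01, 0.0193, 0.019, 0, 0], [0.01, 0.0236, 0.0271, 0, 0], [0.01, 0.0265, 0.0357, 0, 0], [0.01, 0.028, 0.0447, 0, 0], [0.01, 0.0281, 0.0538, 0, 0], [0.01, 0.0268, 0.0628, 0, 0], [0.01, 0.024, 0.0715, 0, 0], [0.01, 0.02, 0.0796, 0, 0]]
end cmd [0.5396 0.1646] th 135.6
{'t': 6.7667, 'eef_pos': [0.5388, 0.0838, 0.4007], 'ft_force': [-0.2707, 1.0329, -2.0725], 'finger_gap': 0.2186}
```

View pics/side4.png

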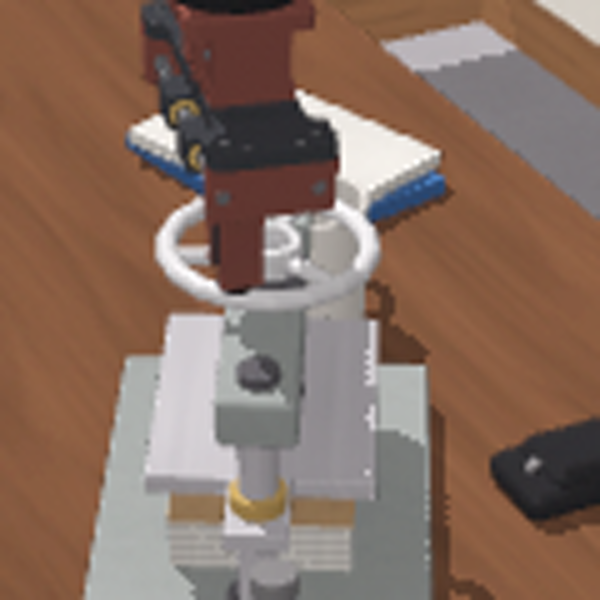

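Plate edges have moved by at most 2–3 crop pixels, so the foot has just started pushing or is about to. Continuing.

Request:
apply_moves --plan '[[[0.01,0.0074,0.0053,0,0],[0.01,0.0139,0.0117,0,0],[0.01,0.0193,0.019,0,0],[0.01,0.0236,0.0271,0,0],[0.01,0.0265,0.0357,0,0],[0.01,0.028,0.0447,0,0],[0.01,0.0281,0.0538,0,0],[0.01,0.0268,0.0628,0,0],[0.01,0.024,0.0715,0,0],[0.01,0.02,0.0796,0,0]]]'

```text
t: 7.6
eef_pos: [0.5401, 0.1654, 0.4007]
ee_rot: [[-0.972, 0.233, -0.0], [0.233, 0.972, -0.001], [-0.0, -0.001, -1.0]]
ft_force: [3.3, -5.7, -1.2]
finger_gap: 0.221
```

Request:
apply_moves --plan '[[[0.01,-0.0052,0.0074,0,0],[0.01,-0.0116,0.0139,0,0],[0.01,-0.0189,0.0193,0,0],[0.01,-0.027,0.0235,0,0],[0.01,-0.0356,0.0264,0,0],[0.01,-0.0446,0.028,0,0],[0.01,-0.0537,0.0281,0,0],[0.01,-0.0627,0.0267,0,0],[0.01,-0.0714,0.024,0,0],[0.01,-0.0795,0.02,0,0]]]'

```text
t: 8.43
eef_pos: [0.6216, 0.1658, 0.4006]
ee_rot: [[-0.972, 0.234, -0.003], [0.234, 0.972, -0.0], [0.003, -0.001, -1.0]]
ft_force: [-5.9, -2.7, 4.5]
finger_gap: 0.223
```

```bash
python3 plan.py .581 .124 .6216 .1655 45.6 -6 6;python3 - <<'E'
from rig import bot
import cv2,numpy as np
for n in("side",):
    c=bot.read_camera(n); a=c["image"]
    a=a[120:240,190:310]
    cv2.imwrite(f"pics/{n}5.png",cv2.resize(a,None,fx=5,fy=5,interpolation=2))
s=bot.state(); print({k:np.round(s[k],4).tolist() for k in("t","eef_pos","ft_force","finger_gap")})
E
```

```text
[[0.01, -0.005, -0.0034, 0, 0], [0.01, -0.0097, -0.0073, 0, 0], [0.01, -0.0139, -0.0117, 0, 0], [0.01, -0.0177, -0.0165, 0, 0], [0.01, -0.0209, -0.0216, 0, 0], [0.01, -0.0236, -0.0271, 0, 0]]
end cmd [0.6382 0.1336] th 9.600000000000001
{'t': 8.4833, 'eef_pos': [0.6225, 0.1648, 0.4006], 'ft_force': [-3.0616, -4.1131, 3.6177], 'finger_gap': 0.2217}
```

View pics/side5.png

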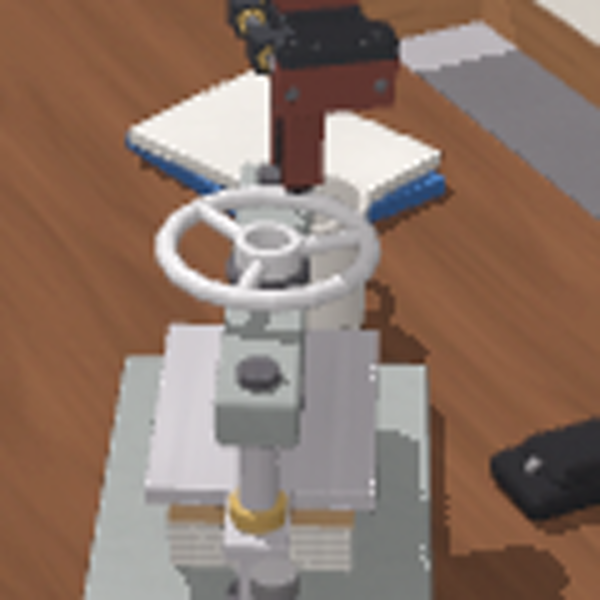

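Run:
```python
from h import *
from scipy.optimize import least_squares
th=np.radians(60.25-90); Rz=np.array([[np.cos(th),-np.sin(th)],[np.sin(th),np.cos(th)]])
P=lambda x,y,z:np.append(np.array([.581,.1235])+Rz@[x,y],z)
def S(X,Y): return crop(X,Y,190,120,5)
def zoff(X,Y,y): # z & x for a pixel on plane press-y=y
    f=lambda q: proj("side",P(q[0],y,q[1]))-S(X,Y)
    return least_squares(f,[0,.1]).x.round(4)
# plate near bottom edge corners initially & now, (left,right)
for nm,L,Rr in(("init bot",(146,490),(374,499)),("now bot",(146,505),(374,509))):
    print(nm,zoff(*L,-.085),zoff(*Rr,-.085))
for a in(.066,.07,.075,.08):
    print(a,"pad bottom",zoff(352,571,-a),"tan low L",zoff(168,522,-a),"R",zoff(352,526,-a))
print(zoff(165,312,.085),zoff(168,327,.085))
```

```text
init bot [-0.0636  0.0915] [0.0643 0.0904]
now bot [-0.0638  0.0809] [0.0646 0.0834]
0.066 pad bottom [0.0537 0.0229] tan low L [-0.0533  0.0546] R [0.0527 0.0561]
0.07 pad bottom [0.0536 0.0262] tan low L [-0.053   0.0577] R [0.0527 0.0592]
0.075 pad bottom [0.0536 0.0302] tan low L [-0.0525  0.0616] R [0.0527 0.0631]
0.08 pad bottom [0.0536 0.0343] tan low L [-0.052   0.0654] R [0.0526 0.0669]
[-0.0667  0.1014] [-0.065   0.0904]
```

Plate bottom is now about 0.080 m and the pad top about 0.062 m, so roughly one turn remains. I'll keep winding in shorter calls and check the force after each.

```bash
python3 plan.py .581 .124 .6216 .1655 45.6 -6 10; python3 plan.py .581 .124 .6371 .1098 -14.4 -6 10
```

```text
[[0.01, -0.005, -0.0034, 0, 0], [0.01, -0.0097, -0.0073, 0, 0], [0.01, -0.0139, -0.0117, 0, 0], [0.01, -0.0177, -0.0165, 0, 0], [0.01, -0.0209, -0.0216, 0, 0], [0.01, -0.0236, -0.0271, 0, 0], [0.01, -0.0257, -0.0328, 0, 0], [0.01, -0.0271, -0.0387, 0, 0], [0.01, -0.028, -0.0447, 0, 0], [0.01, -0.0282, -0.0507, 0, 0]]
end cmd [0.6372 0.1096] th -14.399999999999999
[[0.01, 0.0003, -0.0063, 0, 0], [0.01, 0.0013, -0.0122, 0, 0], [0.01, 0.003, -0.0181, 0, 0], [0.01, 0.0053, -0.0237, 0, 0], [0.01, 0.0081, -0.0291, 0, 0], [0.01, 0.0115, -0.0341, 0, 0], [0.01, 0.0154, -0.0388, 0, 0], [0.01, 0.0197, -0.043, 0, 0], [0.01, 0.0245, -0.0467, 0, 0], [0.01, 0.0296, -0.05, 0, 0]]
end cmd [0.5966 0.0681] th -74.4
```

Request:
apply_moves --plan '[[[0.01,-0.005,-0.0034,0,0],[0.01,-0.0097,-0.0073,0,0],[0.01,-0.0139,-0.0117,0,0],[0.01,-0.0177,-0.0165,0,0],[0.01,-0.0209,-0.0216,0,0],[0.01,-0.0236,-0.0271,0,0],[0.01,-0.0257,-0.0328,0,0],[0.01,-0.0271,-0.0387,0,0],[0.01,-0.028,-0.0447,0,0],[0.01,-0.0282,-0.0507,0,0]]]'

```text
t: 9.32
eef_pos: [0.6371, 0.1093, 0.4006]
ee_rot: [[-0.972, 0.234, 0.0], [0.234, 0.972, 0.001], [-0.0, 0.001, -1.0]]
ft_force: [-5.0, 3.8, 2.8]
finger_gap: 0.221
```

Request:
apply_moves --plan '[[[0.01,0.0003,-0.006,0,0],[0.01,0.0013,-0.012,0,0],[0.01,0.003,-0.0179,0,0],[0.01,0.0053,-0.0235,0,0],[0.01,0.0081,-0.0289,0,0],[0.01,0.0115,-0.0339,0,0]]]'

```text
t: 9.82
eef_pos: [0.6178, 0.079, 0.4007]
ee_rot: [[-0.972, 0.234, 0.001], [0.234, 0.972, 0.0], [-0.001, 0.001, -1.0]]
ft_force: [-1.6, 5.2, -0.3]
finger_gap: 0.223
```

```bash
python3 plan.py .581 .124 .6181 .0794 -50.4 -6 6;python3 - <<'E'
from rig import bot
import cv2,numpy as np
for n in("side",):
    c=bot.read_camera(n); a=c["image"]
    a=a[120:240,190:310]
    cv2.imwrite(f"pics/{n}6.png",cv2.resize(a,None,fx=5,fy=5,interpolation=2))
s=bot.state(); print({k:np.round(s[k],4).tolist() for k in("t","eef_pos","ft_force","finger_gap")})
E
```

```text
[[0.01, 0.004, -0.0048, 0, 0], [0.01, 0.0084, -0.009, 0, 0], [0.01, 0.0131, -0.0127, 0, 0], [0.01, 0.0183, -0.016, 0, 0], [0.01, 0.0237, -0.0186, 0, 0], [0.01, 0.0294, -0.0207, 0, 0]]
end cmd [0.5847 0.0661] th -86.4
{'t': 9.8667, 'eef_pos': [0.6171, 0.0785, 0.4007], 'ft_force': [-2.2981, 2.0769, -0.1191], 'finger_gap': 0.2172}
```

View pics/side6.png

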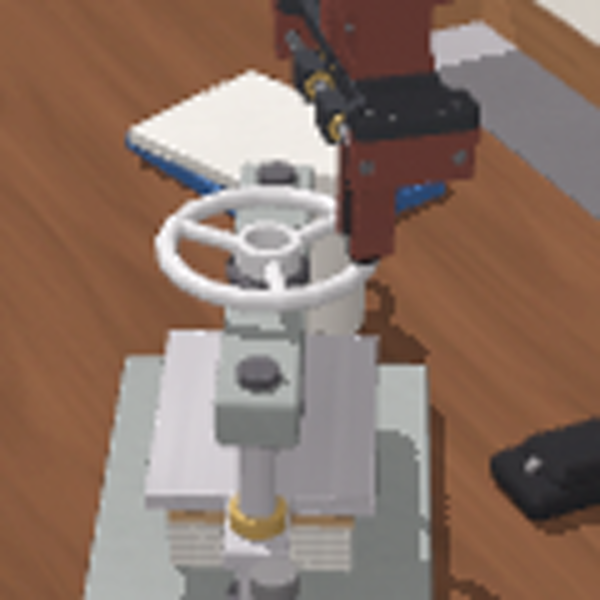

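Request:
apply_moves --plan '[[[0.01,0.004,-0.0048,0,0],[0.01,0.0084,-0.009,0,0],[0.01,0.0131,-0.0127,0,0],[0.01,0.0183,-0.016,0,0],[0.01,0.0237,-0.0186,0,0],[0.01,0.0294,-0.0207,0,0]]]'

```text
t: 10.37
eef_pos: [0.5842, 0.0659, 0.4007]
ee_rot: [[-0.972, 0.234, 0.001], [0.234, 0.972, -0.0], [-0.001, -0.0, -1.0]]
ft_force: [1.3, 3.6, -2.5]
finger_gap: 0.219
```

```bash
python3 plan.py .581 .124 .5847 .0661 -86.4 -6 6;python3 plan.py .581 .124 .5496 .0751 237.6 -6 6;python3 plan.py .581 .124 .5263 .1034 201.6 -5 6;python3 plan.py .581 .124 .5230 .1259 171.6 -5 6
```

```text
[[0.01, 0.0059, -0.0015, 0, 0], [0.01, 0.012, -0.0023, 0, 0], [0.01, 0.018, -0.0026, 0, 0], [0.01, 0.0241, -0.0021, 0, 0], [0.01, 0.0301, -0.0011, 0, 0], [0.01, 0.0359, 0.0006, 0, 0]]
end cmd [0.5499 0.0751] th -122.4
[[0.01, 0.0053, 0.0023, 0, 0], [0.01, 0.0107, 0.0051, 0, 0], [0.01, 0.0157, 0.0085, 0, 0], [0.01, 0.0204, 0.0124, 0, 0], [0.01, 0.0246, 0.0167, 0, 0], [0.01, 0.0283, 0.0215, 0, 0]]
end cmd [0.5271 0.1026] th 201.6
[[0.01, 0.0018, 0.0037, 0, 0], [0.01, 0.0041, 0.0082, 0, 0], [0.01, 0.0061, 0.0129, 0, 0], [0.01, 0.0076, 0.0177, 0, 0], [0.01, 0.0087, 0.0226, 0, 0], [0.01, 0.0094, 0.0276, 0, 0]]
end cmd [0.5236 0.1324] th 171.6
[[0.01, 0.0012, 0.0116, 0, 0], [0.01, 0.001, 0.0166, 0, 0], [0.01, 0.0003, 0.0217, 0, 0], [0.01, -0.0008, 0.0266, 0, 0], [0.01, -0.0023, 0.0314, 0, 0], [0.01, -0.0042, 0.0361, 0, 0]]
end cmd [0.5355 0.16  ] th 141.6
```

Request:
apply_moves --plan '[[[0.01,0.0059,-0.0015,0,0],[0.01,0.012,-0.0023,0,0],[0.01,0.018,-0.0026,0,0],[0.01,0.0241,-0.0021,0,0],[0.01,0.0301,-0.0011,0,0],[0.01,0.0359,0.0006,0,0]]]'

```text
t: 10.87
eef_pos: [0.5493, 0.0752, 0.4007]
ee_rot: [[-0.972, 0.234, 0.0], [0.234, 0.972, -0.001], [-0.0, -0.0, -1.0]]
ft_force: [3.3, 0.4, -3.2]
finger_gap: 0.222
```

```bash
python3 plan.py .581 .124 .5499 .0751 237.6 -5 6
python3 - <<'E'
from rig import bot
import cv2,numpy as np
for n in("side",):
    c=bot.read_camera(n); a=c["image"]
    a=a[120:240,190:310]
    cv2.imwrite(f"pics/{n}7.png",cv2.resize(a,None,fx=5,fy=5,interpolation=2))
s=bot.state(); print({k:np.round(s[k],4).tolist() for k in("t","eef_pos","ft_force","finger_gap")})
E
```

```text
[[0.01, 0.0047, 0.0018, 0, 0], [0.01, 0.0092, 0.004, 0, 0], [0.01, 0.0135, 0.0067, 0, 0], [0.01, 0.0176, 0.0097, 0, 0], [0.01, 0.0214, 0.013, 0, 0], [0.01, 0.0249, 0.0167, 0, 0]]
end cmd [0.5296 0.0972] th 207.6
{'t': 10.9167, 'eef_pos': [0.5486, 0.0757, 0.4007], 'ft_force': [0.9577, 0.5122, -1.6486], 'finger_gap': 0.2186}
```

View pics/side7.png

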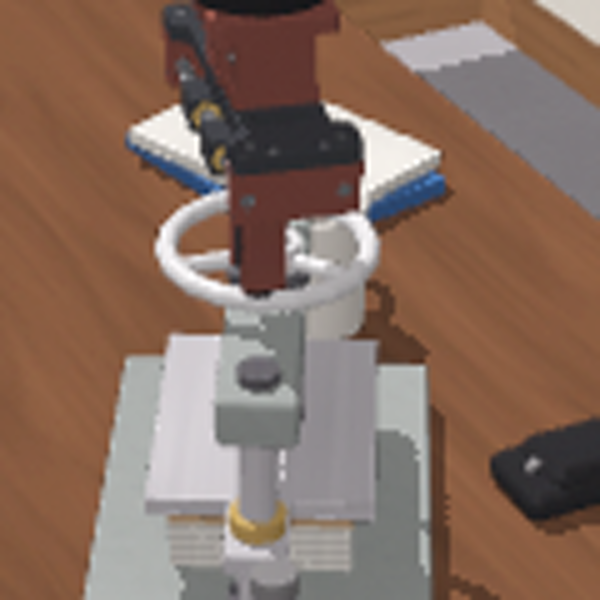

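Only a thin sliver of tan is left at crop row 518–522. By my geometry that leaves about 7–8 mm to go.

Request:
apply_moves --plan '[[[0.01,0.0047,0.0018,0,0],[0.01,0.0092,0.004,0,0],[0.01,0.0135,0.0067,0,0],[0.01,0.0176,0.0097,0,0],[0.01,0.0214,0.013,0,0],[0.01,0.0249,0.0167,0,0]]]'

```text
t: 11.42
eef_pos: [0.5292, 0.0975, 0.4007]
ee_rot: [[-0.972, 0.234, -0.0], [0.234, 0.972, -0.0], [0.0, -0.0, -1.0]]
ft_force: [2.8, -1.2, -2.2]
finger_gap: 0.225
```

```bash
python3 plan.py .581 .124 .5296 .0972 207.6 -5 6; python3 plan.py .581 .124 .5233 .1281 177.6 -3 10
```

```text
[[0.01, 0.0031, 0.0039, 0, 0], [0.01, 0.0059, 0.0081, 0, 0], [0.01, 0.0084, 0.0125, 0, 0], [0.01, 0.0104, 0.0172, 0, 0], [0.01, 0.012, 0.022, 0, 0], [0.01, 0.0132, 0.0269, 0, 0]]
end cmd [0.5231 0.1264] th 177.6
[[0.01, 0.0004, 0.0013, 0, 0], [0.01, 0.0007, 0.0043, 0, 0], [0.01, 0.0009, 0.0074, 0, 0], [0.01, 0.0009, 0.0104, 0, 0], [0.01, 0.0008, 0.0134, 0, 0], [0.01, 0.0005, 0.0165, 0, 0], [0.01, 0.0001, 0.0195, 0, 0], [0.01, -0.0005, 0.0224, 0, 0], [0.01, -0.0013, 0.0254, 0, 0], [0.01, -0.0022, 0.0283, 0, 0]]
end cmd [0.5321 0.1551] th 147.6
```

Request:
apply_moves --plan '[[[0.01,0.0031,0.0039,0,0],[0.01,0.0059,0.0081,0,0],[0.01,0.0084,0.0125,0,0],[0.01,0.0104,0.0172,0,0],[0.01,0.012,0.022,0,0],[0.01,0.0132,0.0269,0,0]]]'

```text
t: 11.92
eef_pos: [0.5229, 0.1269, 0.4007]
ee_rot: [[-0.972, 0.234, -0.0], [0.234, 0.972, -0.0], [0.0, -0.0, -1.0]]
ft_force: [1.4, -1.5, -1.6]
finger_gap: 0.222
```

```bash
python3 plan.py .581 .124 .5231 .1264 177.6 -3 5;python3 plan.py .581 .124 .5253 .1412 162.6 -3 5; python3 plan.py .581 .124 .5321 .1551 147.6 -3 5;  python3 plan.py .581 .124 .5424 .1667 132.6 -3 5
```

```text
[[0.01, 0.0006, 0.003, 0, 0], [0.01, 0.0009, 0.006, 0, 0], [0.01, 0.0011, 0.0091, 0, 0], [0.01, 0.0011, 0.0121, 0, 0], [0.01, 0.001, 0.0151, 0, 0]]
end cmd [0.5257 0.1413] th 162.6
[[0.01, -0.0006, 0.0032, 0, 0], [0.01, -0.001, 0.0063, 0, 0], [0.01, -0.0016, 0.0092, 0, 0], [0.01, -0.0024, 0.0122, 0, 0], [0.01, -0.0033, 0.0151, 0, 0]]
end cmd [0.532  0.1551] th 147.6
[[0.01, -0.001, 0.0028, 0, 0], [0.01, -0.0022, 0.0056, 0, 0], [0.01, -0.0035, 0.0083, 0, 0], [0.01, -0.005, 0.011, 0, 0], [0.01, -0.0067, 0.0135, 0, 0]]
end cmd [0.5418 0.1667] th 132.6
[[0.01, -0.0011, 0.0023, 0, 0], [0.01, -0.003, 0.0047, 0, 0], [0.01, -0.005, 0.007, 0, 0], [0.01, -0.0071, 0.0091, 0, 0], [0.01, -0.0094, 0.0112, 0, 0]]
end cmd [0.5542 0.1754] th 117.6
```

Request:
apply_moves --plan '[[[0.01,0.0006,0.003,0,0],[0.01,0.0009,0.006,0,0],[0.01,0.0011,0.0091,0,0],[0.01,0.0011,0.0121,0,0],[0.01,0.001,0.0151,0,0]]]' --newtons 12

```text
t: 12.33
eef_pos: [0.5256, 0.1415, 0.4007]
ee_rot: [[-0.972, 0.234, -0.0], [0.234, 0.972, -0.0], [0.0, -0.0, -1.0]]
ft_force: [1.7, -3.0, -1.5]
finger_gap: 0.227
```

Run:
```python
from rig import bot
import cv2,numpy as np
for n in("side",):
    c=bot.read_camera(n); a=c["image"]
    a=a[180:240,200:280]
    cv2.imwrite(f"pics/{n}8.png",cv2.resize(a,None,fx=9,fy=9,interpolation=2))
s=bot.state(); print({k:np.round(s[k],4).tolist() for k in("t","eef_pos","ft_force","finger_gap")})
```

```text
{'t': 12.3833, 'eef_pos': [0.5257, 0.1419, 0.4007], 'ft_force': [1.4416, -0.3483, -1.096], 'finger_gap': 0.2266}
```

View pics/side8.png

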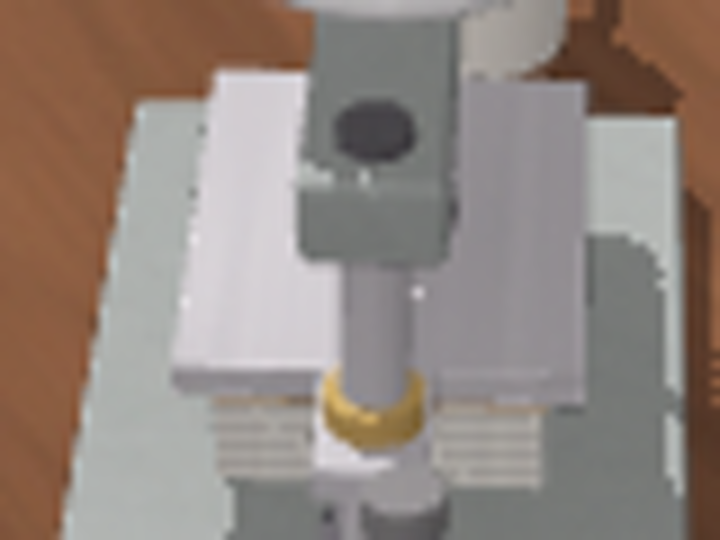

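```bash
python3 - <<'E'
from h import *
from scipy.optimize import least_squares
th=np.radians(60.25-90); Rz=np.array([[np.cos(th),-np.sin(th)],[np.sin(th),np.cos(th)]])
P=lambda x,y,z:np.append(np.array([.581,.1235])+Rz@[x,y],z)
def zo(X,Y,y): return least_squares(lambda q: proj("side",P(q[0],y,q[1]))-crop(X,Y,200,180,9),[0,.1]).x.round(4)
print("bot",zo(174,392,-.085),zo(582,404,-.085),"topfar",zo(216,70,.085),zo(586,82,.085), "topnear",zo(172,372,-.085))
print("padtop if tan edge",zo(210,404,-.075),zo(543,410,-.075),"padbot",zo(543,486,-.075))
E
python3 plan.py .581 .124 .5257 .1413 162.6 -3 5
```

```text
bot [-0.0637  0.072 ] [0.0644 0.0726] topfar [-0.064   0.0817] [0.0644 0.0816] topnear [-0.0642  0.0799]
padtop if tan edge [-0.0534  0.0599] [0.0524 0.0619] padbot [0.0533 0.0311]
[[0.01, -0.0002, 0.0031, 0, 0], [0.01, -0.0007, 0.0061, 0, 0], [0.01, -0.0013, 0.009, 0, 0], [0.01, -0.002, 0.012, 0, 0], [0.01, -0.0029, 0.0149, 0, 0]]
end cmd [0.532  0.1551] th 147.6
```

About 8–10 mm are left. I'll go 25–30° per call for another quarter turn.

```bash
python3 plan.py .581 .124 .5257 .1413 162.6 -5 6;python3 plan.py .581 .124 .5419 .1667 132.6 -5 6;python3 plan.py .581 .124 .5683 .1806 102.6 -5 4
```

```text
[[0.01, -0.0005, 0.0051, 0, 0], [0.01, -0.0015, 0.01, 0, 0], [0.01, -0.0029, 0.0149, 0, 0], [0.01, -0.0048, 0.0196, 0, 0], [0.01, -0.007, 0.0241, 0, 0], [0.01, -0.0097, 0.0284, 0, 0]]
end cmd [0.5418 0.1666] th 132.6
[[0.01, -0.0028, 0.004, 0, 0], [0.01, -0.0062, 0.0078, 0, 0], [0.01, -0.0099, 0.0113, 0, 0], [0.01, -0.0138, 0.0145, 0, 0], [0.01, -0.018, 0.0173, 0, 0], [0.01, -0.0225, 0.0197, 0, 0]]
end cmd [0.5684 0.1806] th 102.6
[[0.01, -0.0047, 0.002, 0, 0], [0.01, -0.0095, 0.0037, 0, 0], [0.01, -0.0144, 0.0048, 0, 0], [0.01, -0.0194, 0.0056, 0, 0]]
end cmd [0.5885 0.1815] th 82.6
```

Request:
apply_moves --plan '[[[0.01,-0.0005,0.0051,0,0],[0.01,-0.0015,0.01,0,0],[0.01,-0.0029,0.0149,0,0],[0.01,-0.0048,0.0196,0,0],[0.01,-0.007,0.0241,0,0],[0.01,-0.0097,0.0284,0,0]]]' --newtons 12

```text
t: 12.88
eef_pos: [0.542, 0.167, 0.4007]
ee_rot: [[-0.972, 0.233, -0.0], [0.233, 0.972, -0.0], [-0.0, -0.0, -1.0]]
ft_force: [1.9, -4.3, -0.6]
finger_gap: 0.227
```

Request:
apply_moves --plan '[[[0.01,-0.0028,0.004,0,0],[0.01,-0.0062,0.0078,0,0],[0.01,-0.0099,0.0113,0,0],[0.01,-0.0138,0.0145,0,0],[0.01,-0.018,0.0173,0,0],[0.01,-0.0225,0.0197,0,0]]]'

```text
t: 13.38
eef_pos: [0.5683, 0.1806, 0.4007]
ee_rot: [[-0.972, 0.234, -0.001], [0.234, 0.972, -0.001], [0.001, -0.001, -1.0]]
ft_force: [-0.8, -5.4, 0.4]
finger_gap: 0.223
```

Request:
apply_moves --plan '[[[0.01,-0.0047,0.002,0,0],[0.01,-0.0095,0.0037,0,0],[0.01,-0.0144,0.0048,0,0],[0.01,-0.0194,0.0056,0,0]]]'

```text
t: 13.72
eef_pos: [0.5883, 0.1815, 0.4006]
ee_rot: [[-0.972, 0.234, -0.002], [0.234, 0.972, -0.0], [0.002, -0.001, -1.0]]
ft_force: [-3.0, -5.1, 2.6]
finger_gap: 0.223
```

```bash
python3 plan.py .581 .124 .5885 .1815 82.6 -4 5
python3 - <<'E'
from rig import bot
import cv2,numpy as np
for n in("side",):
    c=bot.read_camera(n); a=c["image"]
    a=a[180:240,200:280]
    cv2.imwrite(f"pics/{n}9.png",cv2.resize(a,None,fx=9,fy=9,interpolation=2))
s=bot.state(); print({k:np.round(s[k],4).tolist() for k in("t","eef_pos","ft_force","finger_gap")})
E
```

```text
[[0.01, -0.004, 0.0003, 0, 0], [0.01, -0.0081, 0.0003, 0, 0], [0.01, -0.0121, 0.0, 0, 0], [0.01, -0.0161, -0.0005, 0, 0], [0.01, -0.0201, -0.0014, 0, 0]]
end cmd [0.6077 0.1754] th 62.599999999999994
{'t': 13.7667, 'eef_pos': [0.5891, 0.1814, 0.4006], 'ft_force': [-1.1061, -4.3981, 1.0555], 'finger_gap': 0.2203}
```

View pics/side9.png

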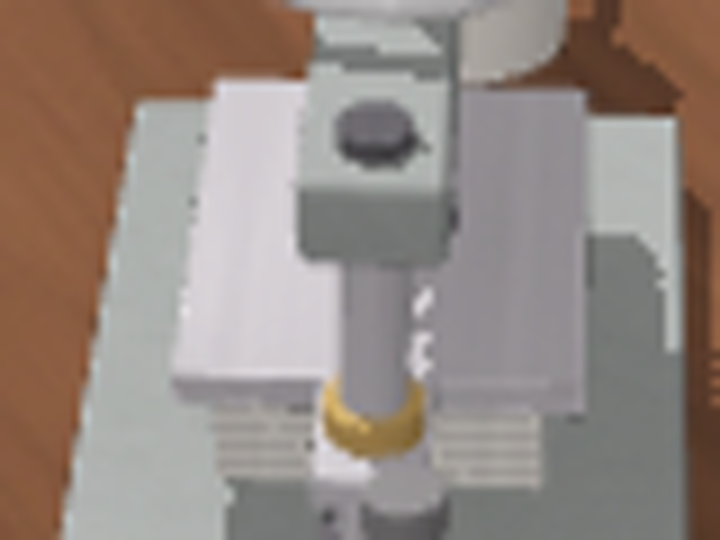

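Request:
apply_moves --plan '[[[0.01,-0.004,0.0003,0,0],[0.01,-0.0081,0.0003,0,0],[0.01,-0.0121,0.0,0,0],[0.01,-0.0161,-0.0005,0,0],[0.01,-0.0201,-0.0014,0,0]]]'

```text
t: 14.18
eef_pos: [0.6075, 0.1755, 0.4006]
ee_rot: [[-0.972, 0.234, -0.001], [0.234, 0.972, 0.0], [0.001, -0.0, -1.0]]
ft_force: [-2.9, -3.3, 3.3]
finger_gap: 0.221
```

```bash
python3 plan.py .581 .124 .6077 .1754 62.6 -4 4; python3 plan.py .581 .124 .6209 .1661 46.6 -3 4;python3 plan.py .581 .124 .6288 .1569 34.6 -3 4
```

```text
[[0.01, -0.0039, -0.001, 0, 0], [0.01, -0.0077, -0.0024, 0, 0], [0.01, -0.0114, -0.004, 0, 0], [0.01, -0.015, -0.0059, 0, 0]]
end cmd [0.6209 0.1662] th 46.6
[[0.01, -0.0025, -0.0016, 0, 0], [0.01, -0.005, -0.0033, 0, 0], [0.01, -0.0075, -0.0051, 0, 0], [0.01, -0.0098, -0.0071, 0, 0]]
end cmd [0.6288 0.1569] th 34.6
[[0.01, -0.0021, -0.0021, 0, 0], [0.01, -0.0042, -0.0043, 0, 0], [0.01, -0.0062, -0.0066, 0, 0], [0.01, -0.0081, -0.009, 0, 0]]
end cmd [0.6346 0.1463] th 22.6
```

Request:
apply_moves --plan '[[[0.01,-0.0039,-0.001,0,0],[0.01,-0.0077,-0.0024,0,0],[0.01,-0.0114,-0.004,0,0],[0.01,-0.015,-0.0059,0,0]]]'

```text
t: 14.52
eef_pos: [0.6206, 0.1663, 0.4006]
ee_rot: [[-0.972, 0.234, -0.001], [0.234, 0.972, 0.0], [0.002, 0.0, -1.0]]
ft_force: [-5.7, -2.4, 2.8]
finger_gap: 0.222
```

Request:
apply_moves --plan '[[[0.01,-0.0025,-0.0016,0,0],[0.01,-0.005,-0.0033,0,0],[0.01,-0.0075,-0.0051,0,0],[0.01,-0.0098,-0.0071,0,0]]]'

```text
t: 14.85
eef_pos: [0.6283, 0.1574, 0.4006]
ee_rot: [[-0.972, 0.234, -0.002], [0.234, 0.972, 0.001], [0.002, 0.001, -1.0]]
ft_force: [-6.3, 2.1, 3.9]
finger_gap: 0.224
```

The tangential force has risen from about 2.5 to 5.3 N, so the stop is probably beginning. I'll hold and read again.

Request:
apply_moves --plan '[[[0.01,0,0,0,0],[0.01,0,0,0,0]]]'

```text
t: 15.02
eef_pos: [0.6284, 0.1572, 0.4006]
ee_rot: [[-0.972, 0.234, -0.001], [0.234, 0.972, 0.001], [0.001, 0.001, -1.0]]
ft_force: [-5.9, -0.1, 2.4]
finger_gap: 0.223
```

```bash
cat > f.py <<'E'
import numpy as np
from rig import bot
s=bot.state(); p=s["eef_pos"]; t=np.arctan2(p[1]-.124,p[0]-.581); f=s["ft_force"]
print("t",s["t"],"ang",round(np.degrees(t),2),"tang",round(float(f[0]*np.sin(t)-f[1]*np.cos(t)),2),"rad",round(float(f[0]*np.cos(t)+f[1]*np.sin(t)),2),p.round(4) if hasattr(p,'round') else p,round(s["finger_gap"],4),"torque",np.round(s["torque"],2))
E
python3 f.py; python3 plan.py .581 .124 .6288 .1569 34.6 -1 4
```

```text
t 15.0167 ang 35.04 tang -3.33 rad -4.84 [0.6284 0.1572 0.4006] 0.2232 torque [-0.1   0.86 -0.05]
[[0.01, -0.0007, -0.0007, 0, 0], [0.01, -0.0014, -0.0014, 0, 0], [0.01, -0.0021, -0.0021, 0, 0], [0.01, -0.0029, -0.0028, 0, 0]]
end cmd [0.631  0.1535] th 30.6
```

Request:
apply_moves --plan '[[[0.01,-0.0007,-0.0007,0,0],[0.01,-0.0014,-0.0014,0,0]]]'

```text
t: 15.18
eef_pos: [0.6291, 0.1562, 0.4006]
ee_rot: [[-0.972, 0.234, -0.002], [0.234, 0.972, 0.002], [0.002, 0.002, -1.0]]
ft_force: [-6.1, 3.1, 4.7]
finger_gap: 0.226
```

```bash
python3 f.py
```

```text
t 15.1833 ang 33.75 tang -5.93 rad -3.31 [0.6291 0.1562 0.4006] 0.2255 torque [0.53 1.17 0.01]
```

Request:
apply_moves --plan '[[[0.01,-0.0007,-0.0007,0,0],[0.01,-0.0014,-0.0014,0,0]]]'

```text
t: 15.35
eef_pos: [0.6301, 0.1547, 0.4006]
ee_rot: [[-0.972, 0.234, -0.002], [0.234, 0.972, 0.003], [0.003, 0.002, -1.0]]
ft_force: [-6.8, 4.4, 2.7]
finger_gap: 0.225
```

```bash
python3 f.py
```

```text
t 15.35 ang 32.05 tang -7.34 rad -3.41 [0.6301 0.1547 0.4006] 0.2249 torque [0.72 1.24 0.03]
```

Request:
apply_moves --plan '[[[0.01,-0.0007,-0.0008,0,0],[0.01,-0.0013,-0.0016,0,0]]]' --newtons 20

```text
t: 15.52
eef_pos: [0.631, 0.1531, 0.4006]
ee_rot: [[-0.972, 0.234, -0.002], [0.234, 0.972, 0.003], [0.003, 0.003, -1.0]]
ft_force: [-6.1, 5.1, 2.7]
finger_gap: 0.224
```

```bash
python3 f.py
```

```text
t 15.5167 ang 30.23 tang -7.51 rad -2.72 [0.631  0.1531 0.4006] 0.2244 torque [ 0.99  1.25 -0.  ]
```

```bash
python3 - <<'E'
from rig import bot
import cv2,numpy as np
a=bot.read_camera("side")["image"][130:210,200:300]
b=bot.read_camera("top")["image"][165:245,180:280]
cv2.imwrite("pics/c10.png",np.vstack([cv2.resize(x,(700,560),interpolation=2) for x in(a,)]))
cv2.imwrite("pics/d10.png",np.vstack([cv2.resize(x,(700,560),interpolation=2) for x in(b,)]))
E
python3 f.py
```

```text
t 15.6167 ang 30.17 tang -6.81 rad -2.55 [0.631  0.1531 0.4006] 0.2207 torque [0.82 1.19 0.  ]
```

View pics/c10.png

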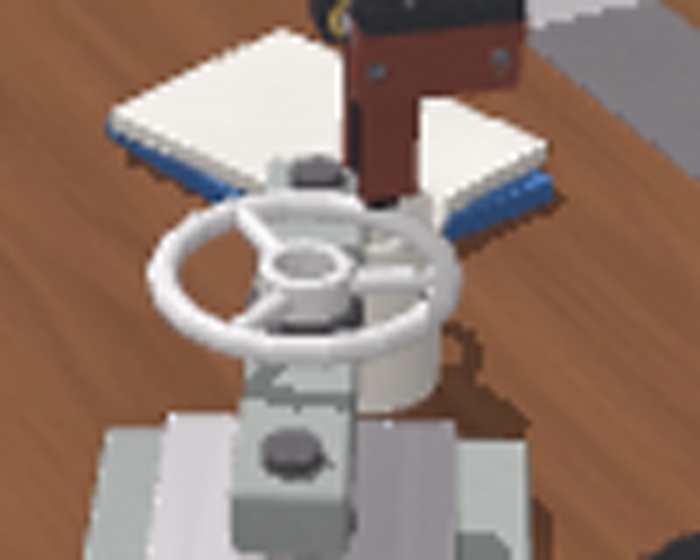

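View pics/d10.png

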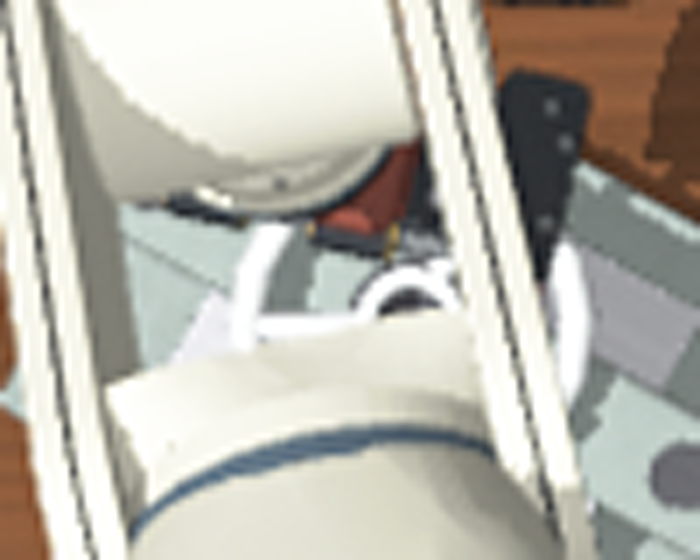

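Run:
```python
from h import *
c=np.array([.581,.124])
def ang(n,X,Y,x0,y0,f,z=.204):
    p=ray(n,*crop(X,Y,x0,y0,f),z)[:2]-c; return np.degrees(np.arctan2(p[1],p[0])).round(1),np.linalg.norm(p).round(4)
print("init top",[ang("top",*q,170,165,6) for q in((383,170),(520,303),(335,358))],"knob",ang("top",447,408,170,165,6,.25))
print("init side",[ang("side",*q,190,140,6) for q in((262,170),(392,140),(343,222))])
print("now side",[ang("side",*q,200,130,7) for q in((250,222),(418,276),(243,325))])
```

```text
init top [(np.float64(16.5), np.float64(0.0453)), (np.float64(-105.0), np.float64(0.0442)), (np.float64(135.7), np.float64(0.0464))] knob (np.float64(-165.2), np.float64(0.0579))
init side [(np.float64(150.4), np.float64(0.0278)), (np.float64(14.4), np.float64(0.0455)), (np.float64(-104.5), np.float64(0.0457))]
now side [(np.float64(93.1), np.float64(0.0447)), (np.float64(-31.7), np.float64(0.0458)), (np.float64(-147.0), np.float64(0.0485))]
```

Spokes put the wheel's knob at about 31°, and the hand is at 30.2°, so there's no real slip. The pad is being compressed. I'll press on in small steps to about 10 N.

Request:
apply_moves --plan '[[[0.01,-0.0006,-0.0008,0,0],[0.01,-0.0012,-0.0017,0,0]]]'

```text
t: 15.78
eef_pos: [0.6318, 0.1515, 0.4007]
ee_rot: [[-0.972, 0.234, -0.002], [0.234, 0.972, 0.004], [0.002, 0.003, -1.0]]
ft_force: [-6.8, 7.1, 2.8]
finger_gap: 0.219
```

```bash
python3 f.py
```

```text
t 15.7833 ang 28.45 tang -9.47 rad -2.59 [0.6318 0.1515 0.4007] 0.2193 torque [ 1.22  1.12 -0.04]
```

Request:
apply_moves --plan '[[[0.01,-0.0006,-0.0008,0,0],[0.01,-0.0011,-0.0017,0,0],[0.01,-0.0011,-0.0017,0,0]]]'

```text
t: 16.03
eef_pos: [0.6326, 0.1498, 0.4006]
ee_rot: [[-0.972, 0.234, -0.001], [0.234, 0.972, 0.004], [0.002, 0.004, -1.0]]
ft_force: [-6.6, 7.7, 1.8]
finger_gap: 0.223
```

```bash
python3 f.py
```

```text
t 16.0333 ang 26.57 tang -9.83 rad -2.52 [0.6326 0.1498 0.4006] 0.2226 torque [ 1.31  1.03 -0.06]
```

Request:
apply_moves --plan '[[[0.01,-0.0005,-0.0009,0,0],[0.01,-0.001,-0.0018,0,0],[0.01,-0.001,-0.0018,0,0]]]'

```text
t: 16.28
eef_pos: [0.6332, 0.1481, 0.4007]
ee_rot: [[-0.972, 0.234, -0.001], [0.234, 0.972, 0.005], [0.002, 0.005, -1.0]]
ft_force: [-5.2, 10.1, 2.0]
finger_gap: 0.219
```

```bash
python3 f.py
```

```text
t 16.2833 ang 24.78 tang -11.37 rad -0.47 [0.6332 0.1481 0.4007] 0.2191 torque [ 1.57  0.81 -0.02]
```

Request:
apply_moves --plan '[[[0.01,-0.0003,-0.0009,0,0],[0.01,-0.0003,-0.0009,0,0],[0.01,-0.0003,-0.0009,0,0]]]'

```text
t: 16.53
eef_pos: [0.6334, 0.1474, 0.4006]
ee_rot: [[-0.972, 0.233, -0.0], [0.233, 0.972, 0.005], [0.001, 0.005, -1.0]]
ft_force: [-3.6, 10.7, 0.8]
finger_gap: 0.216
```

```bash
python3 f.py
python3 - <<'E'
from rig import bot
import cv2,numpy as np
a=bot.read_camera("side")["image"]
cv2.imwrite("pics/c11.png",cv2.resize(a[130:210,200:300],(700,560),interpolation=2))
cv2.imwrite("pics/e11.png",cv2.resize(a[180:240,200:280],None,fx=9,fy=9,interpolation=2))
E
```

```text
t 16.5333 ang 24.05 tang -11.23 rad 1.12 [0.6334 0.1474 0.4006] 0.2155 torque [ 1.76  0.78 -0.02]
```

View pics/c11.png

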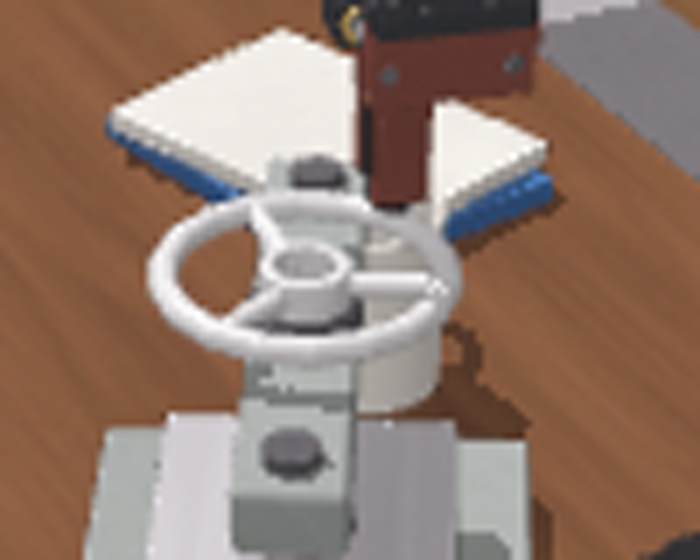

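View pics/e11.png

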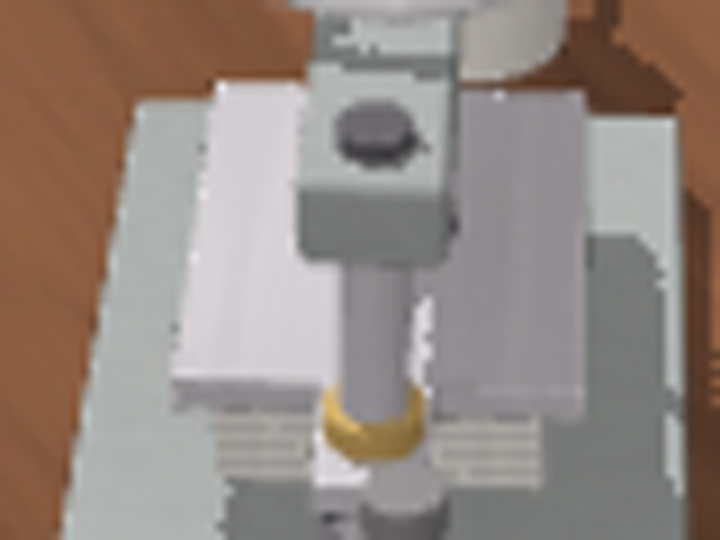

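Tangential force holds at about 11.2 N, which maps to roughly 200 N at the foot. The plate has stopped moving. Now I back off about 97°, which allows for pad spring-back.

```bash
python3 plan.py .581 .124 .6338 .1449 21.6 5 10;python3 plan.py .581 .124 .5994 .179 71.6 5 10
```

```text
[[0.01, 0.0021, 0.0047, 0, 0], [0.01, 0.0055, 0.0084, 0, 0], [0.01, 0.0093, 0.0118, 0, 0], [0.01, 0.0133, 0.0149, 0, 0], [0.01, 0.0176, 0.0176, 0, 0], [0.01, 0.022, 0.02, 0, 0], [0.01, 0.0267, 0.0219, 0, 0], [0.01, 0.0316, 0.0234, 0, 0], [0.01, 0.0365, 0.0245, 0, 0], [0.01, 0.0415, 0.0251, 0, 0]]
end cmd [0.5993 0.179 ] th 71.6
[[0.01, 0.0052, 0.0002, 0, 0], [0.01, 0.0102, -0.0, 0, 0], [0.01, 0.0152, -0.0007, 0, 0], [0.01, 0.0202, -0.0018, 0, 0], [0.01, 0.025, -0.0033, 0, 0], [0.01, 0.0297, -0.0053, 0, 0], [0.01, 0.0341, -0.0076, 0, 0], [0.01, 0.0384, -0.0103, 0, 0], [0.01, 0.0424, -0.0134, 0, 0], [0.01, 0.0461, -0.0168, 0, 0]]
end cmd [0.5507 0.1734] th 121.6
```

Request:
apply_moves --plan '[[[0.01,0.0021,0.0047,0,0],[0.01,0.0055,0.0084,0,0],[0.01,0.0093,0.0118,0,0],[0.01,0.0133,0.0149,0,0],[0.01,0.0176,0.0176,0,0],[0.01,0.022,0.02,0,0],[0.01,0.0267,0.0219,0,0],[0.01,0.0316,0.0234,0,0],[0.01,0.0365,0.0245,0,0],[0.01,0.0415,0.0251,0,0]]]' --newtons 20

```text
t: 17.42
eef_pos: [0.5995, 0.1788, 0.4007]
ee_rot: [[-0.972, 0.234, 0.002], [0.234, 0.972, -0.001], [-0.002, -0.0, -1.0]]
ft_force: [1.0, -4.8, 0.3]
finger_gap: 0.221
```

Request:
apply_moves --plan '[[[0.01,0.0051,0.0002,0,0],[0.01,0.0101,0,0,0],[0.01,0.0151,-0.0007,0,0],[0.01,0.0201,-0.0018,0,0],[0.01,0.0249,-0.0033,0,0],[0.01,0.0296,-0.0053,0,0],[0.01,0.034,-0.0076,0,0],[0.01,0.0383,-0.0103,0,0],[0.01,0.0423,-0.0134,0,0],[0.01,0.046,-0.0168,0,0]]]'

```text
t: 18.25
eef_pos: [0.5506, 0.1735, 0.4007]
ee_rot: [[-0.972, 0.234, 0.002], [0.234, 0.972, 0.001], [-0.002, 0.001, -1.0]]
ft_force: [4.0, -3.2, -4.0]
finger_gap: 0.224
```

Request:
apply_moves --plan '[[[0.01,0,0,0,0],[0.01,0,0,0,0],[0.01,0,0,0,0]]]'

```text
t: 18.5
eef_pos: [0.5503, 0.1733, 0.4007]
ee_rot: [[-0.972, 0.234, -0.0], [0.234, 0.972, -0.0], [0.0, -0.0, -1.0]]
ft_force: [1.4, -4.5, -1.8]
finger_gap: 0.22
```

```bash
python3 f.py
python3 - <<'E'
from rig import bot
import cv2,numpy as np
a=bot.read_camera("side")["image"]
cv2.imwrite("pics/c12.png",cv2.resize(a[130:210,200:300],(700,560),interpolation=2))
cv2.imwrite("pics/e12.png",cv2.resize(a[180:240,200:280],None,fx=9,fy=9,interpolation=2))
E
```

```text
t 18.5 ang 121.95 tang -1.21 rad -4.54 [0.5503 0.1733 0.4007] 0.2201 torque [-0.86 -0.22 -0.06]
```

View pics/c12.png

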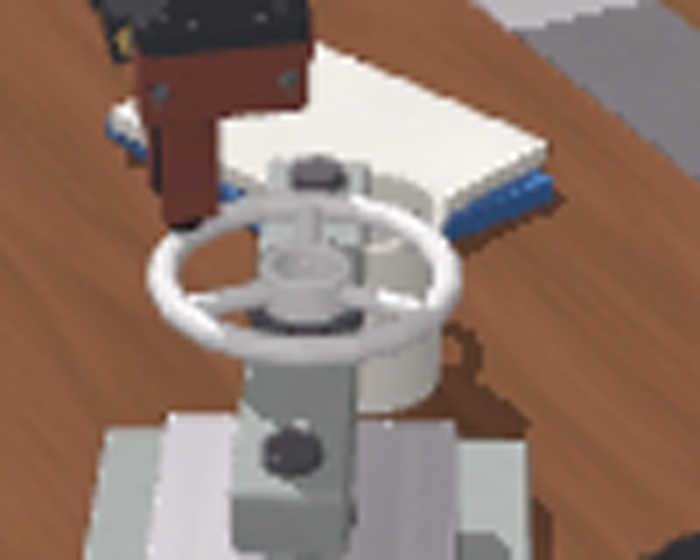

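View pics/e12.png

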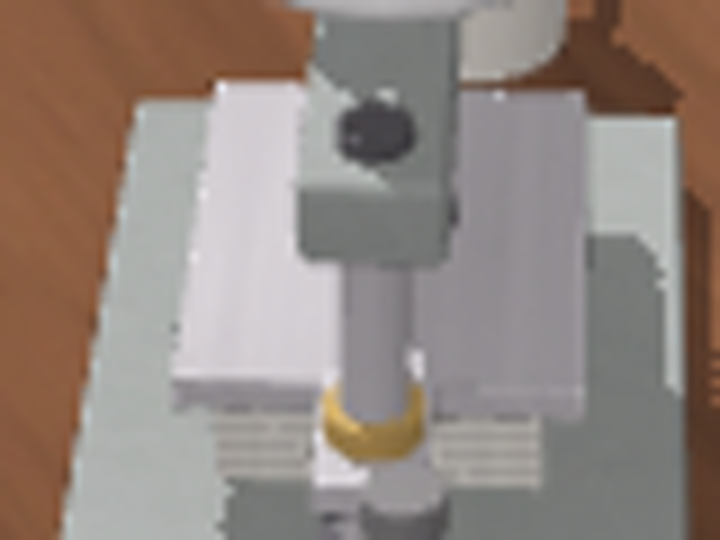

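Run:
```python
from h import *
c=np.array([.581,.124])
def ang(X,Y,z=.204):
    p=ray("side",*crop(X,Y,200,130,7),z)[:2]-c; return np.degrees(np.arctan2(p[1],p[0])).round(1),np.linalg.norm(p).round(4)
print("pressed",[ang(*q) for q in((266,222),(420,284),(235,320))])
print("now",[ang(*q) for q in((311,215),(205,303),(405,300))])
```

```text
pressed [(np.float64(85.2), np.float64(0.0419)), (np.float64(-39.2), np.float64(0.0473)), (np.float64(-152.7), np.float64(0.0471))]
now [(np.float64(59.4), np.float64(0.0449)), (np.float64(-174.1), np.float64(0.0471)), (np.float64(-56.3), np.float64(0.0457))]
```

Request:
apply_moves --plan '[[[0.03,0,0,0,0],[0.045,0,0,0,0],[0.06,0,0,0,0],[0.06,0,0,0,0],[0.06,0,0,0,0],[0.06,0,0,0,0]]]'

```text
t: 19.05
eef_pos: [0.5504, 0.1737, 0.4007]
ee_rot: [[-0.972, 0.233, 0.0], [0.233, 0.972, 0.0], [-0.0, 0.0, -1.0]]
ft_force: [0.7, -0.3, -0.2]
finger_gap: 0.636
```

Request:
apply_moves --plan '[[[0.06,0,0,-0.02,0],[0.06,0,0,-0.05,0],[0.06,0,0,-0.08,0],[0.06,0,0,-0.1,0],[0.06,0,0,-0.1,0],[0.06,0,0,-0.1,0]]]'

```text
t: 19.55
eef_pos: [0.5505, 0.1736, 0.5016]
ee_rot: [[-0.972, 0.234, 0.002], [0.234, 0.972, 0.001], [-0.002, 0.001, -1.0]]
ft_force: [-0.7, 0.5, -0.6]
finger_gap: 0.681
```

```bash
python3 f.py
python3 - <<'E'
from rig import bot
import cv2,numpy as np
i=bot.read_camera("side")["image"]
a=i[130:210,200:300]
cv2.imwrite("pics/c13.png",cv2.resize(a,(700,560),interpolation=2))
cv2.imwrite("pics/t13.png",bot.read_camera("top")["image"])
E
```

```text
t 19.55 ang 121.65 tang -0.31 rad 0.78 [0.5505 0.1736 0.5016] 0.6806 torque [-0.02  0.   -0.03]
```

View pics/c13.png

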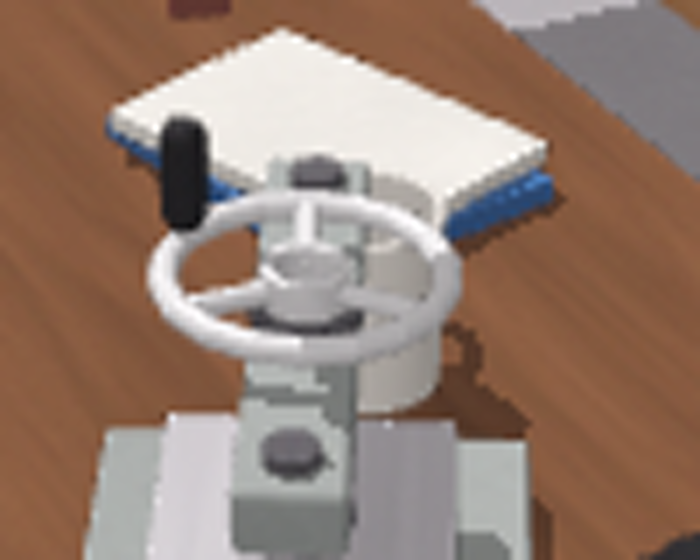

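View pics/t13.png

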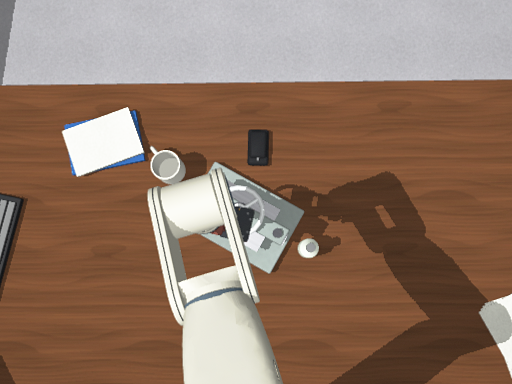

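The knob stands free at about (185,172) in the crop and the spokes are within a couple of degrees of where they were before release. In the top view the mug (168,165), glue (308,248) and mouse (258,147) haven't moved. The gripper is clear, so I'm handing in.

```bash
python3 -c "
from rig import bot
print(bot.sign_off())"
```

```text
the job is handed in; nothing more can be done
None
```

I wound the wheel about 2.5 turns clockwise until the screw was firm on its stop, backed it off about a quarter turn, then let go and lifted clear. I handed the job in at about 20 s of the 69 s allowed; no verdict was reported.

- **Firm stop:** Drag along the rim was about 2–2.5 N while winding. It rose to 11.2–11.4 N and stayed there for over 0.25 s. By the task's figures that is roughly 200 N at the foot, well below forcing. The highest reading was 11.4 N, though force was only read at the end of each short move.
- **Back-off:** The wheel turned back about 98° (hand pose 97.9°, spokes in the side picture 98.5°). I aimed a little past 90° because the pad gave about 0.5 mm under load. That should leave the foot 3.9–4.4 mm above the plate. I couldn't see the foot, so this comes from the wheel angle and is not a direct measurement.
- **After letting go:** The wheel stayed put within about 2°, and the force on the gripper was near zero. The mug, glue bottle and mouse were where they started in the top view.

One thing disagreed with the description: the stop did not stiffen sharply. The wheel turned another 10–12° while the force climbed from about 3 N to 11 N. The spokes showed the wheel itself turning, so the hand was not slipping on the knob.

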